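# Snap the retaining clip into the idler spindle's groove

## Robot

A 6-joint arm with a two-finger parallel gripper is mounted at the origin on a cart in front of the work surface, level with it; the furniture and walls round the work are solid. World frame = base frame: x ahead of the robot, y to its left, z up, the work surface at z = 0. Lengths are in m, angles in rad, forces in N, time in s.
With the tool pointing down it reaches from about 0.35 to 0.975 m from the base axis. Payload 4.9 kg.
Tool frame: the origin (TCP) lies between the finger pads; the fingertips stand 19 mm ahead of it and the grasp point (between the pads) is the TCP; z points along the fingers, y is the line along which they close (so a half turn about z gives the same grasp; the last joint's range is limited). The gripper opens to 85 mm and grips with 20 to 120 N. Pads are 22 mm wide; open, the fingers measure 114 mm over their backs; the gripper's body (76 mm by 85 mm) begins 54 mm behind the grasp point. The pads swing forward as they close: fully open they stand 13 mm farther back than shut.
Start: joints at [-0.119, 0.053, 1.613, -0, 1.476, -0.119], TCP at [0.625, 0, 0.25] pointing down, gripper open.
Joint ranges: [-3.01, 3.01], [-1.01, 2.22], [0.06, 2.58], [-1.02, 4.17], [0.09, 2.62], [-3.14, 3.14]. Speed limits (rad/s): [2.57, 2.57, 3.14, 3.14, 3.14, 3.14].

## Interface

Orientations are given as a rotation vector (axis times angle).
In Python, from station import ctrl gives the robot as it stands. The module is installed in compiled form; this text tells all that it offers.
- The arm moves only by the tool servo_tool, never from a script. Its argument "increments" is a list that holds one entry, the list of rows, each a list of 5 numbers: the finger opening in cm, from 0 to 8.54, then the shift along the tool's x, y, z in cm, then the turn about the tool's z in degrees. A call has 1 to 5 rows; each row is the pose to reach, as a shift and turn from the pose commanded when the call began, along the tool's axes at that moment; what a row does not reach only later rows make up. A row lasts 1/10 s, in which the tool goes at most 50 mm and 8.59 degrees, less where a joint would pass 70% of its speed; a pose out of reach is approached as far as the arm can. A call with a gripper value outside its range is refused whole. The fingers move at their own pace and stop on an object; "newtons" is the grip in N (left out, the last holds). Time passes only in rows, so rows that repeat a pose let the fingers close. It gives the time, the measured TCP pose, the force, the opening and the grip force at its end, in the units of the state.
- ctrl.get_obs(): the state, without advancing time (a new reading comes with each control period).
- ctrl.get_image(name): name is "scene" or "side" or "wrist"; returns a dict with "img" (420x560x3 uint8, red, green, blue), "fx", "fy", "cx", "cy" (pixels), "k1" (the pictures are not rectified: a ray, as slopes to the right and down, at radius r is drawn at 1 + k1 r^2 times it, then the intrinsics apply), "rvec" (rotation vector, rad) and "tvec" (3), from world to camera coordinates, as OpenCV has them; the wrist camera has in their place "mount" (4x4, takes a point from camera to tool coordinates, whose origin is the TCP and whose axes are the flange's). Camera axes: x right, y down, z forward; pixel columns grow to the right and rows downward; lengths in m; the calibration is good to about 2 mm. A picture is of the moment at which its call begins: read the wrist's pose just before it. There is no depth.
- ctrl.finish_job(): hands the job in; it is judged then, once.
The state is a dict: "t": time; "q": joint angles; "dq": joint speeds; "effort": joint torques, N m; "tool_pos": TCP position; "tool_rot": TCP orientation; "contact_force": force on the tool from outside, world axes, zero at the start; "wrist_torque": the same for the moment, N m; "opening": finger opening in m; "grip_force": force on a finger pad.
Only numpy, scipy, OpenCV 4.12 (cv2) and the standard library are available. Lean on these libraries where they do the work, as an engineer would, in place of code of your own. Each camera call takes 0.05 s, during which the arm holds its last target. There are 200 camera calls.

## Task

Secure the pulley: pick up the open retaining clip by its upright tab and push it sideways, from the side away from the guard, into the groove of the spindle just above the pulley until it snaps fully home, then let go of it. Work by feel and gently: do not force the clip against the pulley or the spindle, do not press on the stand with the fingers, and leave the other things where they are.

Things in the scene. Friction and masses are not known exactly. Their poses are not given: they have to be found in the camera images.
- idler_stand: Pulley stand, fixed. Origin on the vertical spindle axis at the foot plate's underside; z up. A grey guard plate (100 mm wide, 96 mm high) stands 80 mm out on its +x side, square to x; the -x side is open. Foot plate 10 mm thick, 100 mm wide, from 67 mm before to 83 mm behind the axis. Clip on stand must stay below 30 N, fingers on stand below 10 N
- pulley_face (a point): Fixed point on the stand, on the spindle axis 62 mm above its underside; same axes. Middle height of the flat upper face of the aluminium pulley (radius 45 mm, 22 mm thick). Pulley and spindle are clamped together at a height that differs each time and is not shown by this point: the face really lies up to 10 mm above or below it. It does not yield to the clip
- groove (a point): Fixed point on the stand, on the spindle axis, 3 mm above pulley_face: middle height of the groove, which shifts with the pulley, up to 10 mm up or down. The groove is 6 mm high right above the pulley's face (its lower side); its floor is a cylinder of radius 10 mm. Above it is the spindle's end, radius 14 mm, 20 mm high
- clip_tab (a point): Middle of the tab of the loose steel clip, a flat open ring 4 mm thick with an upright tab, lying flat on the worktop at the start. The point is 20 mm above the clip's underside; z up, x points from the tab to the ring's opening. The tab is 10 mm along x, 14 mm along y (grip width) and reaches 36 mm above the underside. The clip weighs about 80 g
- clip_bore (a point): Centre of the clip's ring, 2 mm above its underside, 32 mm along x from the tab. Ring radius 19 mm outside, 10.8 mm inside, open to +x; its rounded prongs end 12 mm ahead of this point. The mouth is 16.5 mm wide; the springy prongs spread over the 20 mm groove floor and close behind it. That takes about 5 to 12 N with the ring level; home, it stops hard within about 1.5 mm of centred
- setup_block: Bystander: steel setup block, 51 x 76 x 25 mm, loose; origin under its centre
- micrometer: Bystander: micrometer lying flat, 54 x 130 x 16 mm, loose; origin under its centre
- collet: Bystander: steel collet standing upright, 33 mm across and 40 mm high, loose; origin under its centre

How it is judged:
On the way, in this order (a step that is already met when the one before it is completed fails the run):
1. the clip is lifted off the worktop (height (world z) of clip_bore above 0.03 m), for 0.2 s.
2. the clip is snapped home in the groove (horizontal distance between clip_bore and idler_stand below 0.0025 m and z of clip_bore in the frame of idler_stand between 0.052 and 0.078 m), for 0.2 s.
At the end, for the whole second after the job is handed in: The clip sits in the spindle's groove with its ring centred on the spindle within 2.5 mm, at groove height (ring's middle 52 to 78 mm above the stand's underside), level within 0.12 rad, and is let go (all of step 2 and angle between clip_bore's own z axis and vertical below 0.12 rad and contact force between the fingers and idler_stand below 0.2 N); the robot touches nothing.
It fails at once if the clip is forced against the pulley or spindle (over 30 N) (contact force between clip and idler_stand above 30 N).
It fails at once if the fingers press on the stand (over 10 N) (contact force between the fingers and idler_stand above 10 N).
It fails at once if a bystander is moved by more than 20 mm (distance of any of setup_block, micrometer, collet from where it was at the start of the episode above 0.02 m).
It also fails if it takes over 45 s, if anything falls off the work surface, if the arm or the gripper's body presses on something with over 40 N, if the wrist force passes 120 N, or if a joint passes its speed limit or range.

## Working session

There is one attempt and no reset: what is moved stays moved. The work goes in short steps, Python scripts to look and compute and a tool call to move; the robot and the scene stay as the last step left them, time stands still between calls to the robot, and variables do not carry over. Pictures are saved under pics/ and viewed, at most 11 in all, crops included, and the job is handed in when it is done.

Besides the shell and the picture viewer there is one more tool, called after "Request:" as name([rows], argument=value, ...), one row to a line, values as JSON. servo_tool: Moves the arm, as the interface text tells. Its arguments: {"type":"object","properties":{"increments":{"type":"array"},"newtons":{"type":"number"}},"required":["increments"]}

```bash
mkdir -p pics
cat > h.py <<'E'
import numpy as np, cv2
from scipy.spatial.transform import Rotation as R
from station import ctrl
def cam(name):
    o=ctrl.get_obs(); d=ctrl.get_image(name)
    if name=="wrist":
        T=np.eye(4); T[:3,:3]=R.from_rotvec(o["tool_rot"]).as_matrix(); T[:3,3]=o["tool_pos"]
        T=T@np.array(d["mount"]); Rw=T[:3,:3]; c=T[:3,3]
    else:
        Rw=R.from_rotvec(np.ravel(d["rvec"])).as_matrix().T; c=-Rw@np.ravel(d["tvec"])
    return dict(img=d["img"],K=[float(d[k]) for k in("fx","fy","cx","cy","k1")],R=Rw,c=c)
def save(d,fn): cv2.imwrite(fn,np.ascontiguousarray(d["img"][:,:,::-1])); np.save(fn+".npy",{k:v for k,v in d.items() if k!="img"},allow_pickle=True)
def load(fn): return np.load(fn+".npy",allow_pickle=True).item()
def km(d):
    fx,fy,cx,cy,k1=d["K"]; return np.array([[fx,0,cx],[0,fy,cy],[0,0,1.]]),np.array([k1,0,0,0.])
def plane(d,u,v,z):
    K,D=km(d); p=cv2.undistortPoints(np.array([[[u,v]]],float),K,D)[0,0]
    r=d["R"]@np.array([p[0],p[1],1]); return d["c"]+r*(z-d["c"][2])/r[2]
def proj(d,P):
    K,D=km(d); Rc=d["R"].T; return cv2.projectPoints(np.array(P,float).reshape(-1,1,3),cv2.Rodrigues(Rc)[0],-Rc@d["c"],K,D)[0][:,0]
E
python3 - <<'E'
from h import *
for n in("scene","side","wrist"):
    d=cam(n); save(d,f"pics/{n}0.png"); print(n,d["c"].round(3),d["R"][:,2].round(2))
o=ctrl.get_obs(); print(o)
E
```

```text
scene [0.063 0.529 0.608] [ 0.52 -0.61 -0.59]
side [0.057 0.714 0.684] [ 0.43 -0.69 -0.58]
wrist [0.624 0.077 0.373] [-0.   -0.31 -0.95]
{'t': 0.15, 'q': array([-1.18998670e-01,  5.32371320e-02,  1.61397115e+00, -4.08246016e-05,
        1.47603456e+00, -1.18998432e-01]), 'dq': array([-0.00275539, -0.00178335, -0.00385018,  0.00058249, -0.00186316,
        0.00144793]), 'effort': array([ 5.10442842e-04, -3.94241810e+01, -3.70721948e+01, -1.15854355e-04,
        4.61802789e-03,  5.00508997e-05]), 'tool_pos': array([6.24537158e-01, 4.59239044e-05, 2.49330085e-01]), 'tool_rot': array([-2.22053765e+00, -2.22054577e+00,  1.65184624e-03]), 'contact_force': array([ 0.00597203, -0.44018006,  0.18327102]), 'wrist_torque': array([ 0.02771172,  0.0575092 , -0.02685687]), 'grip_force': 0.0, 'opening': 0.08537090802752093}
```

View pics/scene0.png

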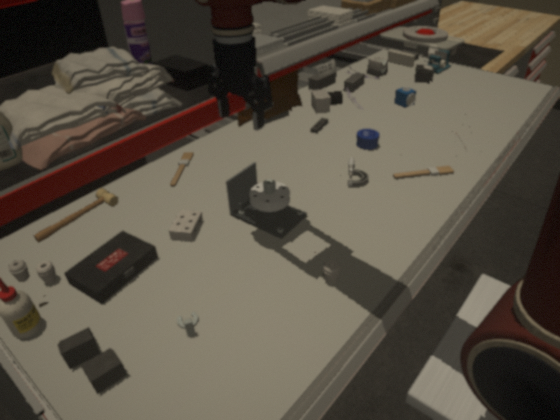

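View pics/wrist0.png

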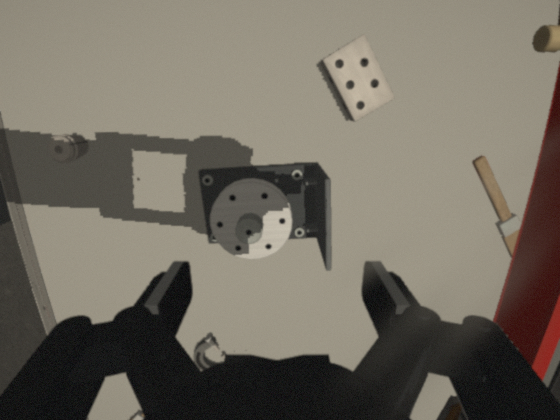

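The scene picture shows the stand at about (270,200), the clip at (355,175) and the block at (186,225). In the wrist picture the pulley centre is at (250,222), the guard at (325,220) on the world +x side, the collet at (68,148) and the clip at (208,352).

Run:
```python
from h import *
a=cv2.imread("pics/scene0.png")[140:215,310:410]; b=cv2.imread("pics/wrist0.png")[320:395,165:265]
c=cv2.imread("pics/side0.png")
m=np.hstack([cv2.resize(a,None,fx=4,fy=4,interpolation=2),cv2.resize(b,None,fx=4,fy=4,interpolation=2)])
b=cv2.convertScaleAbs(m,alpha=1.6)
cv2.imwrite("pics/m1.png",b)
w=load("pics/wrist0.png"); s=load("pics/scene0.png")
print(w["R"].round(2))
print("pulley",plane(w,250,222,.062),"spindle top",plane(w,250,225,.085),"clip w",plane(w,208,352,.004),"clip s",plane(s,356,178,.004),"collet",plane(w,68,148,.04),"block",plane(w,357,78,.025))
for p in[(200,170),(318,163),(207,243)]: print(plane(w,*p,.01))
print(plane(w,327,180,.096),plane(w,329,268,.096))
```

```text
[[ 1.   -0.   -0.  ]
 [-0.   -0.95 -0.31]
 [-0.    0.31 -0.95]]
pulley [ 0.59344062 -0.04296454  0.062     ] spindle top [ 0.59558823 -0.03740461  0.085     ] clip w [ 0.51448683 -0.28557981  0.004     ] clip s [ 0.52810535 -0.29557585  0.004     ] collet [0.38519579 0.038209   0.04      ] block [0.71074779 0.11042141 0.025     ]
[0.52837582 0.00563059 0.01      ]
[0.67365235 0.01412717 0.01      ]
[ 0.52986689 -0.09320708  0.01      ]
[0.67105603 0.01283991 0.096     ] [ 0.67813677 -0.08159241  0.096     ]
```

View pics/m1.png

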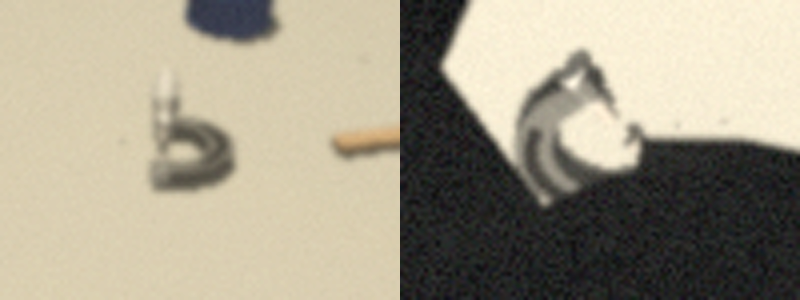

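The first look shows a U-frame with a thimble at scene (355,175), so that is probably the micrometer. The clip may be the thing at scene (190,325).

Run:
```python
from h import *
s=load("pics/scene0.png"); w=load("pics/wrist0.png"); d=load("pics/side0.png")
for p in[(190,325),(330,270),(351,165),(365,178)]: print(p,plane(s,*p,.004))
P=plane(s,190,325,.004); u=proj(d,[P])[0]; print(u)
a=cv2.imread("pics/scene0.png")[290:350,150:230]; c=cv2.imread("pics/side0.png")
x,y=int(u[0]),int(u[1]); x0=max(0,min(480,x-40)); y0=max(0,min(360,y-35)); print(x0,y0)
m=np.hstack([cv2.resize(i,(400,300),interpolation=2) for i in(a,c[y0:y0+60,x0:x0+80])])
m=np.vstack([m,np.hstack([cv2.resize(c,(400,300)),np.zeros((300,400,3),np.uint8)])])
cv2.imwrite("pics/m2.png",cv2.convertScaleAbs(m,alpha=1.5))
```

```text
(190, 325) [0.50351175 0.28103162 0.004     ]
(330, 270) [0.39022642 0.01924297 0.004     ]
(351, 165) [ 0.5734384  -0.34260425  0.004     ]
(365, 178) [ 0.50972419 -0.30981413  0.004     ]
[213.87894998 307.20782683]
173 272
```

View pics/m2.png

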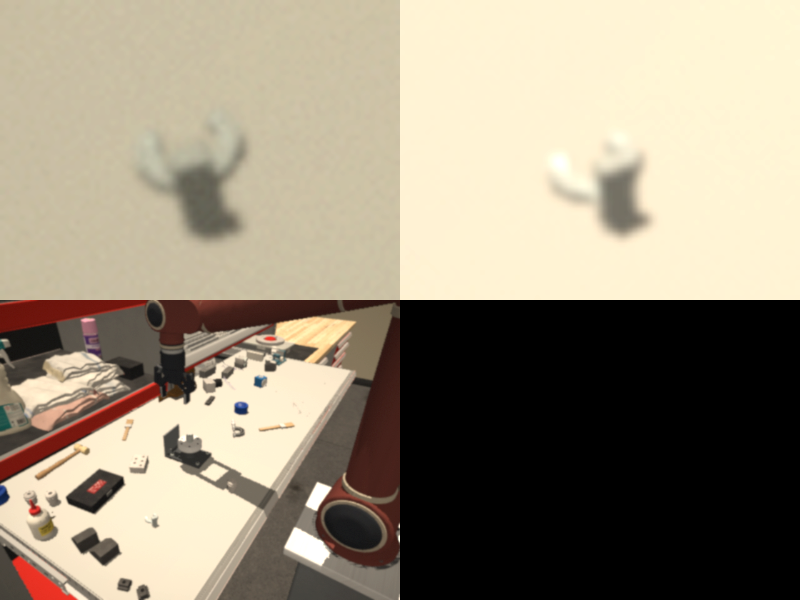

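The clip is at scene (190,325), its mouth pointing away from the camera: prong tips at (178,316) and (193,312), tab top at (189,321). The micrometer is at (355,175).

Run:
```python
from h import *
s=load("pics/scene0.png"); d=load("pics/side0.png")
t=plane(s,188.6,321,.036); a=plane(s,178.4,316,.004); b=plane(s,193,312.4,.004); f=plane(s,191,336,0)
print(t,a,b,f); m=(a+b)/2-t; print(np.hypot(*m[:2]),np.degrees(np.arctan2(m[1],m[0])))
f=lambda u,v:(173+(u-400)/5,272+v/5)
print("side tab",plane(d,*f(618,145),.036),"prong",plane(d,*f(555,160),.004))
```

```text
[0.48835671 0.29022243 0.036     ] [0.53506688 0.28121173 0.004     ] [0.52090113 0.2591243  0.004     ] [0.48706552 0.29370814 0.        ]
0.04441285785026568 -26.842865680708048
side tab [0.48863747 0.28593356 0.036     ] prong [0.5266766  0.28554412 0.004     ]
```

Request:
servo_tool([
  [[8.5,28.8,-13.6,0,42],[8.5,28.8,-13.6,0,42],[8.5,28.8,-13.6,0,42],[8.5,28.8,-13.6,0,42],[8.5,28.8,-13.6,0,42]],
], newtons=30)

```text
t: 0.65
tool_pos: [0.5216, 0.2183, 0.25]
tool_rot: [-2.865, -1.289, 0.0]
contact_force: [1.4, 0.5, -0.5]
opening: 0.0852
grip_force: 0.0
```

```bash
cat >> h.py <<'E'
def go(x,y,z,head):
    "cm/deg in tool axes to reach world TCP with tool x at heading head"
    o=ctrl.get_obs(); M=R.from_rotvec(o["tool_rot"]).as_matrix()
    s=M.T@(np.array([x,y,z])-o["tool_pos"])*100
    h=np.degrees(np.arctan2(M[1,0],M[0,0])); dt=-(head-h); dt=(dt+180)%360-180
    print("pos",o["tool_pos"].round(4),"head",h.round(2),"tilt",M[2].round(3),"shift",s.round(2),"turn",round(dt,2),"F",o["contact_force"].round(2),"t",o["t"])
E
python3 -c "
from h import *
go(.489,.288,.22,-27)"
```

```text
pos [0.5216 0.2183 0.25  ] head 48.47 tilt [-0. -0. -1.] shift [ 3.05 -7.06  3.  ] turn 75.47 F [ 1.37  0.49 -0.52] t 0.65
```

Request:
servo_tool([
  [[8.5,3,-7.1,2,42],[8.5,3,-7.1,2,42],[8.5,3,-7.1,2,42],[8.5,3,-7.1,2,42],[8.5,3,-7.1,2,42]],
])

```text
t: 1.15
tool_pos: [0.4886, 0.2866, 0.2297]
tool_rot: [3.136, 0.179, -0.001]
contact_force: [-0.2, 0.1, 0.4]
opening: 0.0851
grip_force: 0.0
```

Request:
servo_tool([
  [[8.5,0,0,0,33.5],[8.5,0,0,0,33.5],[8.5,0,0,0,33.5],[8.5,0,0,0,33.5],[8.5,0,0,0,33.5]],
])

```text
t: 1.65
tool_pos: [0.489, 0.2861, 0.23]
tool_rot: [3.057, -0.725, -0.001]
contact_force: [-0.1, 0.5, -0.7]
opening: 0.0851
grip_force: 0.0
```

```bash
python3 -c "
from h import *
d=cam('wrist'); save(d,'pics/w1.png'); go(.489,.288,.1,-27)
print(proj(d,[[.489,.288,.036]]))
i=cv2.imread('pics/w1.png'); cv2.imwrite('pics/w1b.png',cv2.resize(cv2.convertScaleAbs(i,alpha=1.3),(800,600)))"
```

```text
pos [0.489  0.2861 0.23  ] head -26.53 tilt [-0.  0. -1.] shift [-0.08 -0.17 13.  ] turn 0.47 F [-0.31  0.3   0.12] t 1.7
[[272.98980889 185.41836567]]
```

View pics/w1b.png

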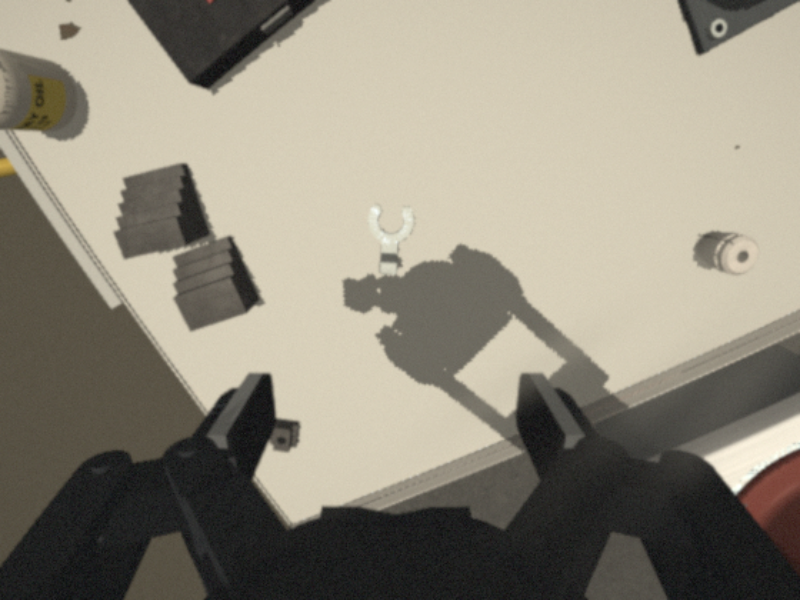

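The clip is seen with its mouth up in the picture: prong tips at (376,209) and (407,209), ring centre near (391,224), tab top at about (389,268) in the 800x600 view.

```bash
python3 -c "
from h import *
d=load('pics/w1.png')
im=cv2.imread('pics/w1.png'); cv2.imwrite('pics/c1.png',cv2.convertScaleAbs(cv2.resize(im[130:205,235:315],None,fx=7,fy=7,interpolation=2),alpha=.9))
t=plane(d,389*.7,268*.7,.036); a=plane(d,376*.7,209*.7,.004); b=plane(d,407*.7,209*.7,.004); c=plane(d,391*.7,222*.7,.004)
print(t,a,b,c); m=(a+b)/2-t; print(np.hypot(*m[:2]),np.degrees(np.arctan2(m[1],m[0])), np.hypot(*(c-t)[:2]),np.degrees(np.arctan2(*(c-t)[[1,0]])))
"
```

```text
[0.48714263 0.28979192 0.036     ] [0.52867546 0.28100249 0.004     ] [0.51736928 0.25854592 0.004     ] [0.51378591 0.27490849 0.004     ]
0.041086065456550046 -29.157652896892714 0.030518531381553558 -29.188535272838916
```

View pics/c1.png

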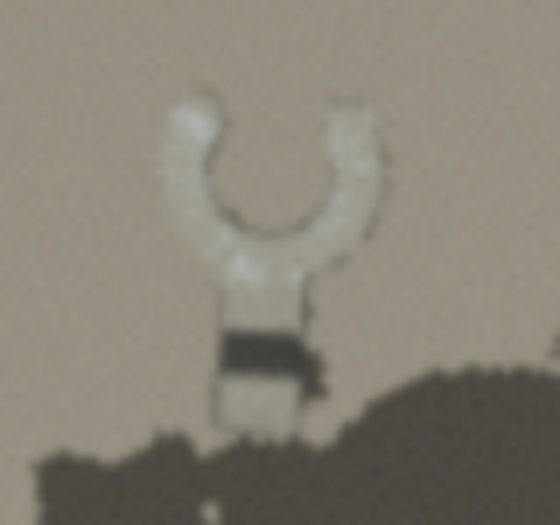

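The crop shows the tab top centred at (258,405) and the ring centre at (273,172), with the prong tips level at y≈97.

```bash
python3 -c "
from h import *
d=load('pics/w1.png')
f=lambda x,y,z:plane(d,235+x/7,130+y/7,z)[:2]
t=f(258,405,.036); c=f(273,172,.004); l=f(216,405,.036); r=f(300,405,.036); b=f(262,332,.004)
print(t,c,np.hypot(*(l-r)),np.hypot(*(c-t)),np.degrees(np.arctan2(*(c-t)[::-1])),b,np.hypot(*(c-b)))
go(*t,.1,-30)
for p in [(230,163,.035)]: pass
"
```

```text
[0.48710151 0.29035804] [0.51449208 0.27415786] 0.013167598332830831 0.03182277966641349 -30.60222692956498 [0.49099552 0.28816252] 0.027353586204140492
pos [0.489  0.2861 0.23  ] head -26.53 tilt [-0.  0. -1.] shift [-0.36 -0.3  13.  ] turn 3.47 F [-0.31  0.3   0.12] t 1.7
```

Request:
servo_tool([
  [[8.5,-0.36,-0.3,4,4],[8.5,-0.36,-0.3,9,4],[8.5,-0.36,-0.3,14,4],[8.5,-0.36,-0.3,18,4],[4,-0.36,-0.3,20.2,4]],
])

```text
t: 2.2
tool_pos: [0.4845, 0.2893, 0.0238]
tool_rot: [3.027, -0.826, -0.008]
contact_force: [-0.7, 0.1, -0.3]
opening: 0.0728
grip_force: 0.0
```

Request:
servo_tool([
  [[1,0,0,0,0],[1,0,0,0,0],[1,0,0,0,0],[1,0,0,0,0],[1,0,0,0,0]],
], newtons=30)

```text
t: 2.7
tool_pos: [0.4891, 0.2913, 0.0309]
tool_rot: [-3.027, 0.83, -0.005]
contact_force: [-0.3, -0.4, 5.7]
opening: 0.013
grip_force: 31.5
```

Request:
servo_tool([
  [[1,0,0,0,0],[1,0,0,0,0],[1,0,0,0,0]],
], newtons=40)

```text
t: 3.0
tool_pos: [0.4891, 0.2913, 0.0309]
tool_rot: [-3.027, 0.83, -0.005]
contact_force: [-0.6, 0.0, 6.2]
opening: 0.0129
grip_force: 40.2
```

```bash
python3 -c "
from h import *
go(.4871,.2904,.028,-30.6)"
```

```text
pos [0.4891 0.2913 0.0309] head -30.67 tilt [ 0.002 -0.003 -1.   ] shift [-0.13  0.18  0.29] turn -0.07 F [-0.58  0.01  6.15] t 3.0
```

Request:
servo_tool([
  [[1,0,0,-2,0],[1,0,0,-6,0],[1,0,0,-11,0],[1,0,0,-14,0],[1,0,0,-14,0]],
])

```text
t: 3.5
tool_pos: [0.4906, 0.292, 0.1756]
tool_rot: [-3.022, 0.829, -0.015]
contact_force: [1.2, 0.3, 0.4]
opening: 0.0131
grip_force: 39.4
```

```bash
python3 -c "
from h import *
d=cam('wrist'); save(d,'pics/w2.png'); 
i=cv2.imread('pics/w2.png'); cv2.imwrite('pics/w2b.png',cv2.resize(cv2.convertScaleAbs(i,alpha=1.3),(800,600)))
go(.49,.02,.17,3)"
```

```text
pos [0.4891 0.2913 0.1722] head -30.68 tilt [ 0.004 -0.006 -1.   ] shift [13.92 23.28  0.14] turn -33.68 F [-0.18  0.08 -1.37] t 3.55
```

View pics/w2b.png

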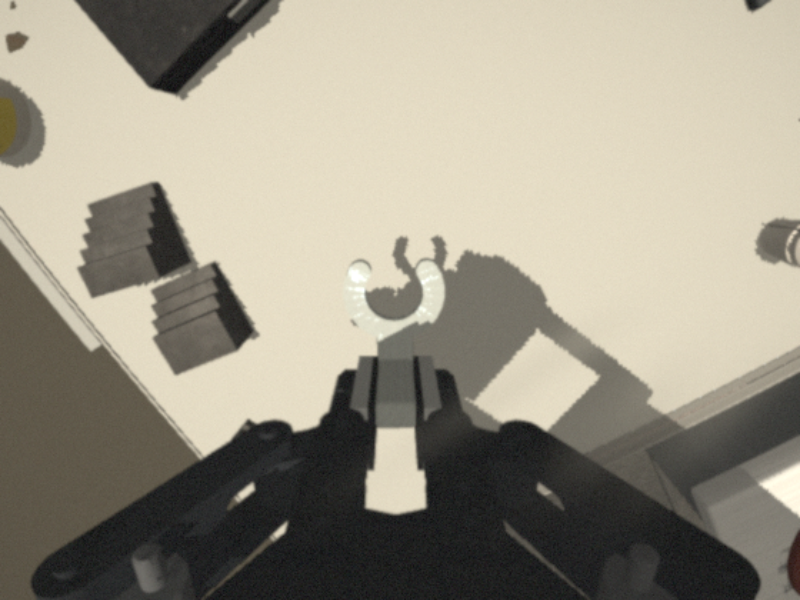

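The clip is held straight: its ring is centred at (395,290) in the 800x600 view, prong tips at y≈262. Moving to the stand's open side.

Request:
servo_tool([
  [[1,4,6,0,-8],[1,7,10,0,-16],[1,10,14,0,-24],[1,13,18,0,-30],[1,16,22,0,-33.7]],
])

```text
t: 4.05
tool_pos: [0.5079, 0.0495, 0.1663]
tool_rot: [-3.14, -0.089, 0.005]
contact_force: [1.5, 0.8, -0.8]
opening: 0.0135
grip_force: 39.5
```

```bash
python3 -c "
from h import *
d=load('pics/w2.png')
T=np.array([.4891,.2913,.172]); Rr=R.from_euler('z',30.68,degrees=True).as_matrix()
for z in(.14,.145): print(Rr@(plane(d,395*.7,290*.7,z)-T), Rr@(plane(d,358*.7,262*.7,z)-T),Rr@(plane(d,430*.7,261*.7,z)-T))
go(.503,-.045,.15,3)"
```

```text
[ 0.03057052 -0.0005408  -0.032     ] [ 0.04180604  0.01368681 -0.032     ] [ 0.04225478 -0.01397807 -0.032     ]
[ 0.0321159  -0.00059671 -0.027     ] [ 0.04300022  0.01318617 -0.027     ] [ 0.04343493 -0.01361396 -0.027     ]
pos [0.5079 0.0495 0.1663] head 3.26 tilt [-0.003 -0.    -1.   ] shift [-1.02  9.41  1.63] turn 0.26 F [ 1.47  0.79 -0.77] t 4.05
```

Request:
servo_tool([
  [[1,-0.3,2.5,0.4,0],[1,-0.6,5,0.8,0],[1,-0.9,8,1.4,0],[1,-1,9.4,1.6,0],[1,-1,9.4,1.6,0]],
])

```text
t: 4.55
tool_pos: [0.5032, -0.0441, 0.1505]
tool_rot: [-3.14, -0.079, 0.005]
contact_force: [-0.4, 0.4, 0.4]
opening: 0.0132
grip_force: 39.5
```

Request:
servo_tool([
  [[1,0,0,0,0],[1,0,0,0,0],[1,0,0,0,0]],
])

```text
t: 4.85
tool_pos: [0.5045, -0.0422, 0.1525]
tool_rot: [-3.14, -0.085, -0.001]
contact_force: [0.5, 0.7, -1.3]
opening: 0.0129
grip_force: 39.5
```

```bash
python3 -c "
from h import *
d=cam('wrist'); save(d,'pics/w3.png'); 
i=cv2.imread('pics/w3.png'); cv2.imwrite('pics/w3b.png',cv2.resize(cv2.convertScaleAbs(i,alpha=1.5),(800,600)))
print(d['c']);go(.503,-.045,.15,3)"
```

```text
[ 0.58290946 -0.04026471  0.27635019]
pos [ 0.5045 -0.0423  0.1525] head 3.1 tilt [ 0. -0. -1.] shift [-0.16  0.26  0.25] turn 0.1 F [-0.08  0.03 -1.02] t 4.9
```

View pics/w3b.png

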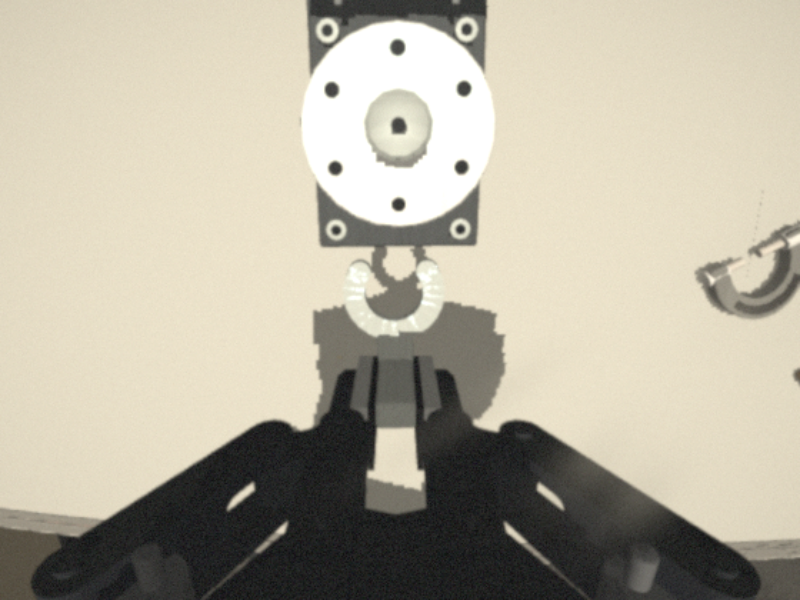

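The pulley spans x 302–494 and y 20–226; the spindle end spans x 365–432 and y 90–158. The ring is centred at (394,290), and the pulley's hole rows are square to the picture, so the heading is right.

```bash
python3 -c "
from h import *
from scipy.optimize import least_squares
d=load('pics/w3.png'); a=np.linspace(0,2*np.pi,361)
def ext(X,Y,z,r):
    p=proj(d,np.c_[X+r*np.cos(a),Y+r*np.sin(a),0*a+z])/.7; return np.r_[p[:,0].min(),p[:,0].max(),p[:,1].min(),p[:,1].max()]
P=np.array([302,494,20,226.]);S=np.array([365,432,90,158.])
f=lambda v:np.r_[ext(*v,.045)-P,ext(v[0],v[1],v[2]+.026,.014)-S]
r=least_squares(f,[.595,-.04,.062],x_scale=.01,diff_step=1e-3); print(r.x,r.fun.round(1))
w=load('pics/wrist0.png'); print(proj(w,[[r.x[0],r.x[1],r.x[2]+.026],r.x]))
z=.1525-.029
for zz in(z,z+.004): print('bore',plane(d,394*.7,290*.7,zz))
"
```

```text
[ 0.59515179 -0.04075631  0.06498927] [-0.3  0.5  1.7 -1.5 -0.9  0.8 -2.3  2. ]
[[249.16168982 230.22996464]
 [251.25837397 221.10886569]]
bore [ 0.53463989 -0.04225509  0.1235    ]
bore [ 0.53590307 -0.04220301  0.1275    ]
```

Request:
servo_tool([
  [[1,0.8,0.17,1,0],[1,1.6,0.17,2.5,0],[1,2.5,0.17,4,0],[1,2.5,0.17,4.8,0],[1,2.5,0.17,4.8,0]],
])

```text
t: 5.4
tool_pos: [0.5282, -0.043, 0.1029]
tool_rot: [-3.14, -0.084, 0.005]
contact_force: [0.3, -0.1, -1.4]
opening: 0.0131
grip_force: 39.5
```

Request:
servo_tool([
  [[1,0,0,0,0],[1,0,0,0,0],[1,0,0,0,0],[1,0,0,0,0],[1,0,0,0,0]],
])

```text
t: 5.9
tool_pos: [0.5295, -0.0437, 0.1047]
tool_rot: [3.14, 0.083, 0.001]
contact_force: [-0.3, -0.9, -0.1]
opening: 0.013
grip_force: 39.5
```

```bash
python3 -c "
from h import *
go(.5952,-.0408,.1,3)"
```

```text
pos [ 0.5295 -0.0437  0.1047] head 3.01 tilt [ 0.001  0.    -1.   ] shift [6.58 0.06 0.48] turn 0.01 F [-0.33 -0.93 -0.06] t 5.9
```

Request:
servo_tool([
  [[1,0,0,0.1,0],[1,0,0,0.2,0],[1,0,0,0.3,0],[1,0,0,0.4,0],[1,0,0,0.4,0]],
])

```text
t: 6.4
tool_pos: [0.5294, -0.0436, 0.1006]
tool_rot: [3.14, 0.083, 0.0]
contact_force: [-1.2, 0.6, 0.5]
opening: 0.0129
grip_force: 39.8
```

Request:
servo_tool([
  [[1,0,0,0.1,0],[1,0,0,0.2,0],[1,0,0,0.3,0],[1,0,0,0.3,0]],
])

```text
t: 6.8
tool_pos: [0.5296, -0.0438, 0.1002]
tool_rot: [3.14, 0.083, -0.001]
contact_force: [-10.9, 0.9, 16.1]
opening: 0.0133
grip_force: 41.6
```

Request:
servo_tool([
  [[1,0,0,-0.3,0],[1,0,0,-0.3,0],[1,0,0,-0.3,0]],
])

```text
t: 7.1
tool_pos: [0.5297, -0.0437, 0.1005]
tool_rot: [3.14, 0.083, 0.001]
contact_force: [-0.1, -0.1, 3.4]
opening: 0.013
grip_force: 40.0
```

```bash
python3 -c "
from h import *
o=ctrl.get_obs(); print(o['contact_force'],o['wrist_torque'],o['tool_pos'])
d=cam('scene'); save(d,'pics/s4.png'); e=cam('side'); save(e,'pics/d4.png'); w=cam('wrist'); save(w,'pics/w4.png')
P=[.58,-.04,.07]; m=[]
for c,f in((d,'pics/s4.png'),(e,'pics/d4.png')):
    x,y=proj(c,[P])[0].astype(int); i=cv2.imread(f)[y-30:y+30,x-40:x+40]; m.append(cv2.resize(i,(400,300),interpolation=2))
i=cv2.imread('pics/w4.png'); print(x,y)
cv2.imwrite('pics/m4.png',cv2.convertScaleAbs(np.vstack([np.hstack(m),np.hstack([cv2.resize(i,(400,300)),cv2.resize(i[70:220,180:380],(400,300),interpolation=2)])]),alpha=1.2))
"
```

```text
[-0.13528778 -0.10953942  3.38775754] [-0.01251811  0.00361258 -0.04143124] [ 0.52965624 -0.04371367  0.10049997]
270 198
```

View pics/m4.png

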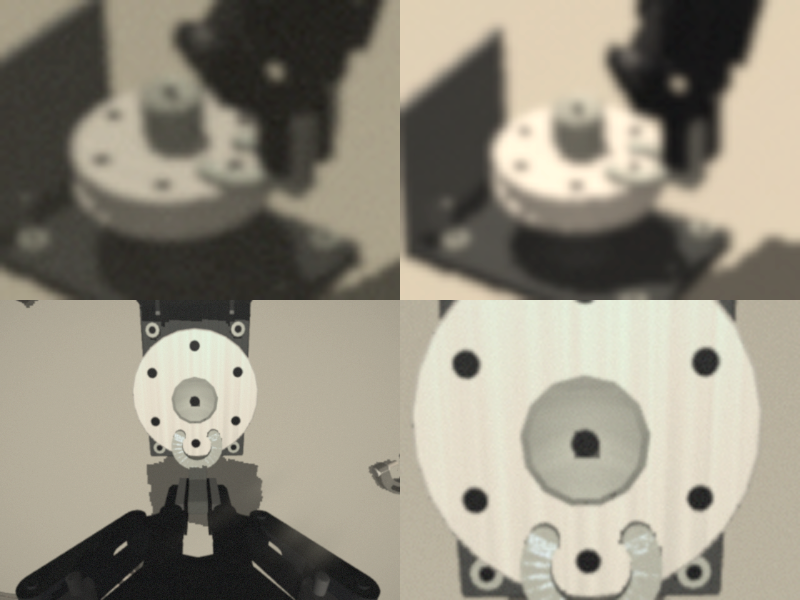

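Request:
servo_tool([
  [[1,0,0,-0.15,0],[1,0,-0.05,-0.15,0],[1,0,-0.05,-0.15,0],[1,0,-0.05,-0.15,0]],
])

```text
t: 7.65
tool_pos: [0.5289, -0.043, 0.1013]
tool_rot: [-3.14, -0.083, 0.002]
contact_force: [0.1, 0.2, -1.0]
opening: 0.0131
grip_force: 39.5
```

Request:
servo_tool([
  [[1,0.3,0,0,0],[1,0.6,0,0,0],[1,0.8,0,0,0],[1,0.8,0,0,0],[1,0.8,0,0,0]],
])

```text
t: 8.15
tool_pos: [0.5374, -0.0427, 0.1018]
tool_rot: [-3.14, -0.083, 0.0]
contact_force: [0.1, 1.2, -1.0]
opening: 0.013
grip_force: 39.5
```

Request:
servo_tool([
  [[1,0.2,0,0.04,0],[1,0.4,0,0.04,0],[1,0.6,0,0.04,0],[1,0.7,0,0.04,0],[1,0.7,0,0.04,0]],
])

```text
t: 8.65
tool_pos: [0.5445, -0.0423, 0.1015]
tool_rot: [3.14, 0.083, 0.0]
contact_force: [0.4, 0.1, -0.9]
opening: 0.0128
grip_force: 39.5
```

Request:
servo_tool([
  [[1,0.1,0,0,0],[1,0.2,0,0,0],[1,0.3,0,0,0],[1,0.3,0,0,0]],
])

```text
t: 9.05
tool_pos: [0.5474, -0.0422, 0.1015]
tool_rot: [3.14, 0.083, 0.0]
contact_force: [0.1, 0.7, -0.8]
opening: 0.0126
grip_force: 39.5
```

Request:
servo_tool([
  [[1,0.1,0,0,0],[1,0.2,0,0,0],[1,0.3,0,0,0],[1,0.3,0,0,0]],
])

```text
t: 9.45
tool_pos: [0.5503, -0.0419, 0.1013]
tool_rot: [-3.14, -0.083, 0.0]
contact_force: [-0.2, 0.5, -1.4]
opening: 0.0126
grip_force: 39.5
```

Request:
servo_tool([
  [[1,0.1,0,0,0],[1,0.2,0,0,0],[1,0.2,0,0,0]],
])

```text
t: 9.75
tool_pos: [0.5516, -0.0418, 0.1009]
tool_rot: [-3.14, -0.083, 0.003]
contact_force: [-2.8, -0.3, -0.9]
opening: 0.0126
grip_force: 39.5
```

Request:
servo_tool([
  [[1,0.1,0,0,0],[1,0.1,0,0,0]],
])

```text
t: 9.95
tool_pos: [0.5525, -0.0418, 0.101]
tool_rot: [-3.14, -0.083, 0.004]
contact_force: [-5.3, 0.4, -0.1]
opening: 0.0129
grip_force: 39.7
```

Request:
servo_tool([
  [[1,0.1,0,0,0],[1,0.1,0,0,0]],
])

```text
t: 10.15
tool_pos: [0.5533, -0.0417, 0.1009]
tool_rot: [-3.14, -0.083, 0.005]
contact_force: [-5.1, 0.2, 1.5]
opening: 0.0129
grip_force: 39.7
```

Request:
servo_tool([
  [[1,0.1,0,-0.03,0],[1,0.2,0,-0.03,0],[1,0.2,0,-0.03,0]],
])

```text
t: 10.45
tool_pos: [0.555, -0.0416, 0.101]
tool_rot: [-3.14, -0.083, 0.006]
contact_force: [-6.2, 0.0, 1.3]
opening: 0.0133
grip_force: 39.7
```

Request:
servo_tool([
  [[1,0.1,0,0,0],[1,0.2,0,0,0],[1,0.2,0,0,0]],
])

```text
t: 10.75
tool_pos: [0.5572, -0.0414, 0.101]
tool_rot: [-3.14, -0.083, 0.005]
contact_force: [-5.3, 0.3, -1.1]
opening: 0.0133
grip_force: 39.6
```

Request:
servo_tool([
  [[1,0.1,0,0,0],[1,0.2,0,0,0],[1,0.2,0,0,0]],
])

```text
t: 11.05
tool_pos: [0.5601, -0.0413, 0.1013]
tool_rot: [-3.14, -0.083, 0.0]
contact_force: [-3.2, 0.4, -2.5]
opening: 0.0132
grip_force: 39.3
```

Request:
servo_tool([
  [[1,0.1,0,0,0],[1,0.2,0,0,0],[1,0.2,0,0,0]],
])

```text
t: 11.35
tool_pos: [0.5635, -0.0414, 0.1025]
tool_rot: [3.14, 0.083, 0.005]
contact_force: [0.4, 0.6, -0.9]
opening: 0.0131
grip_force: 39.5
```

Request:
servo_tool([
  [[1,0.1,0,0,0],[1,0.1,0,0,0]],
])

```text
t: 11.55
tool_pos: [0.5641, -0.0415, 0.1023]
tool_rot: [3.14, 0.082, 0.003]
contact_force: [0.4, 0.7, -1.1]
opening: 0.0131
grip_force: 39.5
```

Request:
servo_tool([
  [[1,0.1,0,0,0],[1,0.1,0,0,0]],
])

```text
t: 11.75
tool_pos: [0.5646, -0.0415, 0.102]
tool_rot: [3.14, 0.082, 0.001]
contact_force: [0.3, 0.5, -0.7]
opening: 0.0132
grip_force: 39.5
```

Request:
servo_tool([
  [[1,0.1,0,0,0],[1,0.1,0,0,0]],
])

```text
t: 11.95
tool_pos: [0.5653, -0.0413, 0.1017]
tool_rot: [3.14, 0.082, 0.0]
contact_force: [0.3, 0.2, 0.6]
opening: 0.0127
grip_force: 39.5
```

Request:
servo_tool([
  [[1,0.1,0,0,0],[1,0.1,0,0,0]],
])

```text
t: 12.15
tool_pos: [0.5658, -0.0411, 0.1015]
tool_rot: [-3.14, -0.083, 0.002]
contact_force: [-1.8, 0.5, 0.2]
opening: 0.013
grip_force: 39.6
```

Request:
servo_tool([
  [[1,0.1,0,0,0],[1,0.1,0,0,0]],
])

```text
t: 12.35
tool_pos: [0.5661, -0.0411, 0.1013]
tool_rot: [-3.14, -0.083, 0.006]
contact_force: [-4.8, 0.3, 1.4]
opening: 0.013
grip_force: 39.9
```

```bash
python3 -c "
from h import *
w=cam('wrist'); save(w,'pics/w5.png'); go(.5952,-.0408,.1,3)
i=cv2.imread('pics/w5.png'); cv2.imwrite('pics/w5b.png',cv2.convertScaleAbs(cv2.resize(i[110:320,140:420],(800,600),interpolation=2),alpha=1.2))
"
```

```text
pos [ 0.5661 -0.0411  0.1013] head 3.02 tilt [-0.003 -0.    -1.   ] shift [2.91 0.13 0.12] turn 0.02 F [-4.81 -0.34  1.88] t 12.4
```

View pics/w5b.png

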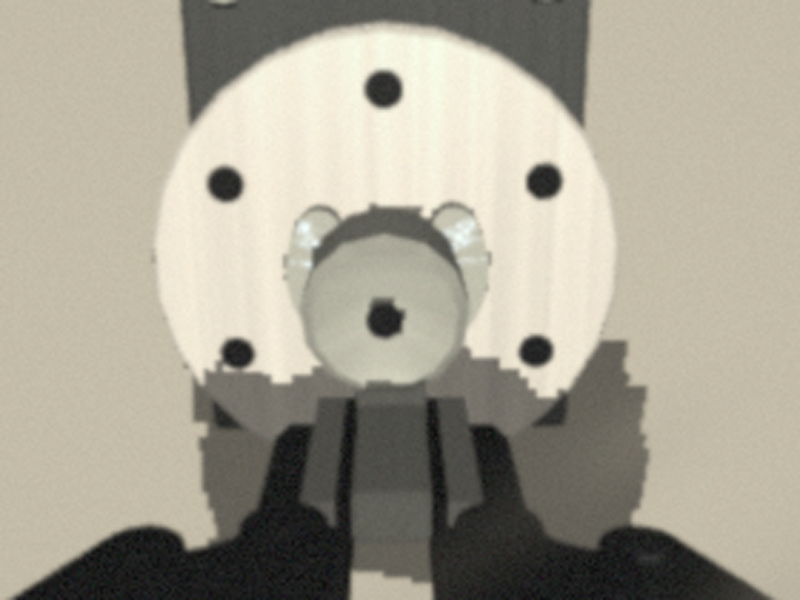

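The prongs show behind the spindle at (320,215) and (455,215), symmetric about it. The ring spans x 288–488, centred with the pulley, and pushing met a hard stop, so the clip is home. Letting go.

Request:
servo_tool([
  [[1,-0.1,0,-0.03,0],[1,-0.1,0,-0.03,0],[2,-0.1,0,-0.03,0],[3.5,-0.1,0,-0.03,0],[3.5,-0.1,0,-0.03,0]],
])

```text
t: 12.9
tool_pos: [0.567, -0.0413, 0.1026]
tool_rot: [3.14, 0.082, 0.003]
contact_force: [0.4, 0.4, -0.2]
opening: 0.0349
grip_force: 0.0
```

Request:
servo_tool([
  [[4,0,0,0,0],[4,0,0,-1,0],[4,0,0,-4,0],[4,0,0,-8,0],[4,0,0,-12,0]],
])

```text
t: 13.4
tool_pos: [0.566, -0.0411, 0.2237]
tool_rot: [-3.14, -0.083, 0.0]
contact_force: [-0.0, -0.7, -0.6]
opening: 0.0399
grip_force: 0.0
```

Request:
servo_tool([
  [[4,-2,0,0,0],[4,-2,0,0,0],[4,-2,0,0,0],[4,-2,0,0,0],[4,-2,0,0,0]],
])

```text
t: 13.9
tool_pos: [0.5461, -0.0421, 0.2208]
tool_rot: [-3.14, -0.083, 0.003]
contact_force: [1.3, 1.0, -0.7]
opening: 0.04
grip_force: 0.0
```

```bash
python3 -c "
from h import *
w=cam('wrist'); save(w,'pics/w6.png'); d=cam('scene'); save(d,'pics/s6.png'); go(.5952,-.0408,.1,3)
x,y=proj(d,[[.58,-.04,.07]])[0].astype(int); a=cv2.imread('pics/s6.png')[y-30:y+30,x-40:x+40]
i=cv2.imread('pics/w6.png')[60:270,140:420]
cv2.imwrite('pics/m6.png',cv2.convertScaleAbs(np.hstack([cv2.resize(a,(400,300),interpolation=2),cv2.resize(i,(400,300))]),alpha=1.2))
"
```

```text
pos [ 0.5462 -0.0421  0.2211] head 3.02 tilt [-0.002 -0.    -1.   ] shift [ 4.92  0.13 12.1 ] turn 0.02 F [-0.09  0.08  0.06] t 14.0
```

View pics/m6.png

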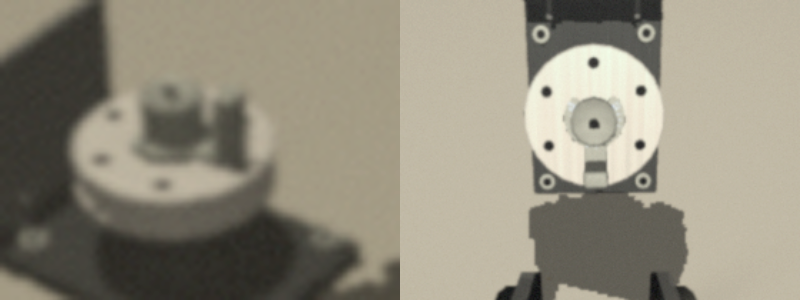

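The clip sits level around the spindle at (595,120) with its tab upright behind it, and the gripper is clear.

```bash
python3 -c "
from station import ctrl
print(ctrl.finish_job())"
```

```text
the job is handed in; nothing more can be done
None
```

The clip is in the spindle groove and let go: it snapped in with about 6 N of push, met a hard stop at about 5 N, and looked level and centred in the last pictures. The arm is clear and I handed the job in at 14 s, but the hand-in returned no verdict.

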